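Clear the ear defenders and bring the square jar round

TASK

The ear defenders are standing in the way, right in front of the parts carousel: first hang them by their headband over the aluminium rail and let go of them. Then turn the carousel until the square jar stands squarely at the front, in line with the little index post on the carousel's foot, and finish with the gripper still firmly holding the carousel there, motionless, so that a jar can be opened. Leave everything else on the desk where it is.

Things in the scene. Friction and masses are not known exactly. Their poses are not given: they have to be found in the camera images.
- ear_defenders: Rigid ear defenders, 0.22 kg, standing on two flat-bottomed grey cups. Origin: centre of the underside; z up; x from cup to cup; y along the headband's width. 140 mm over the cups in x, 54 mm in y, 135 mm high. Cups 66 mm high, 82 mm free between them. Headband 24 mm wide; its underside at the middle is 105 mm above the origin, flat for 20 mm either side, then sloping down.
- crown (a point): Middle of the top of the firm black pad on the ear defenders' headband, 135 mm above their underside. The pad is 56 mm long (x), 30 mm wide (y) and 24 mm deep, on the 8 mm band: the place to grip, across its 30 mm width.
- rail: Fixed aluminium rail: a level round bar 12 mm thick and 240 mm long on a post at each end, about 200 mm free between. Origin on the desk under the bar's middle; y along the bar, z up. The ear defenders hang properly with one cup on either side of the bar and the headband's underside resting on it, the cups then 46 mm clear of the desk.
- rail_mid (a point): Middle of the rail's bar, on its centre line, 145 mm above the desk (the bar's top is at 151 mm).
- carousel_base: Fixed foot of the parts carousel; origin at the centre of its underside, on the turning axis; z up; its own -x axis points to the carousel's front. There an aluminium index post, 64 mm high, 30 mm wide and narrower at the top, stands just outside the turning board, 145 mm from the axis. The ear defenders stand at the start beyond that post.
- front_mark (a point): The front place: a fixed point 88 mm from the turning axis towards the index post, 60 mm above the desk. The centre of the square jar has to come over it in plan.
- carousel: Turning part: a wooden board of 125 mm radius, top 28 mm above the desk, with five jars fixed on it 72 degrees apart, 88 mm from the axis (four round, 56 mm across; one square), tops 84 to 98 mm above the desk, and a central knob. Origin on the axis, z up; the square jar lies along its -x. Turns either way, several turns, friction 0.05 N m, stays where left.
- square_jar (a point): Middle of the lid's top on the square jar (53 mm across the lid, the only square one), 90 mm above the desk, 88 mm from the turning axis.
- knob (a point): Middle of the top of the carousel's knob, on the turning axis, 168 mm above the desk. The knob is a round black cylinder, 40 mm in diameter and 40 mm deep, on a 22 mm column; it turns with the jars.
- motor: Bystander: small square motor, 42 x 42 x 62 mm. Leave alone.
- screwdriver: Bystander: screwdriver lying on the desk. Leave alone.
- bearing: Bystander: steel bearing ring 52 mm across, 15 mm high. Leave alone.
- tape: Bystander: roll of grey tape, 90 mm across, 24 mm high. Leave alone.
- mug: Bystander: white mug, 92 mm high. Leave alone.
- spool: Bystander: spool of plastic filament, 110 mm across, 50 mm high. Leave alone.

How it is judged (in metres and radians):
On the way, in this order (a step that is already met when the one before it is completed fails the run):
1. the ear defenders hang over the rail, let go (contact force between ear_defenders and rail above 0.4 N and contact force between ear_defenders and the fingers below 0.1 N and height (world z) of ear_defenders between 0.03 and 0.07 m and angle between ear_defenders's own z axis and vertical below 0.4 rad and linear speed of ear_defenders below 0.05 m/s), for 0.3 s.
2. the square jar is at the front and the gripper holds the carousel still (horizontal distance between square_jar and front_mark below 0.012 m and angular speed of carousel below 0.08 rad/s and contact force between the fingers and carousel above 2 N), for 0.3 s.
At the end, for the whole second after the job is handed in: Ear defenders carried by the rail's bar, untouched by the fingers, at rest, underside 30 to 70 mm above the desk, tilt under 0.4 rad; square jar's centre within 12 mm of the front place in plan; carousel slower than 0.08 rad/s and fingers on it with over 2 N through the last second (all of step 1 and all of step 2); the arm keeps its last pose, push and grip.
It fails at once if something else on the desk was disturbed (moved more than 40 mm) (distance of any of motor, screwdriver, bearing, tape, mug, spool from where it was at the start of the episode above 0.04 m).
It also fails if it takes over 67 s, if anything falls off the work surface, if the arm or the gripper's body presses on something with over 40 N, if the wrist force passes 120 N, or if a joint passes its speed limit or range.

ROBOT

A 6-joint arm with a two-finger parallel gripper is mounted at the origin on the work surface. World frame = base frame: x ahead of the robot, y to its left, z up, the work surface at z = 0. Lengths are in m, angles in degrees, forces in N, time in s.
With the tool pointing down it reaches from about 0.4 to 0.825 m from the base axis. Payload 7 kg.
Tool frame: the origin (TCP) lies at the very end of the fingers, on their centre line; the grasp point (between the pads) lies 19 mm behind it; z points along the fingers, y is the direction in which the jaws open and shut (so a half turn about z gives the same grasp; the last joint's range is limited). The gripper opens to 88 mm and grips with 3 to 60 N. Pads are 19 mm wide; open, the fingers measure 130 mm over their backs; the gripper's body (78 mm by 193 mm) begins 47 mm behind the grasp point.
Start: joints at [-52.42, 20.546, 0.682, 0, -70.136, -16.507], TCP at [0.243, -0.63, 0.198] pointing down, gripper open.
Joint ranges: [-176.03, 176.03], [-82.01, 121.73], [-58.28, 71.71], [-173.87, 95.51], [-174.79, -0.11], [-173.66, 173.66]. Speed limits (degrees/s): [136.94, 136.94, 172.46, 180, 180, 180].

INTERFACE

Orientations are given as [roll, pitch, yaw] about the fixed x, y, z axes, in that order (R = Rz(yaw) Ry(pitch) Rx(roll)).
In Python, from plant import telemetry, optics, ctrl gives the robot as it stands.
- The arm moves only by the tool servo_tool, never from a script. Its argument "rows" is a list of rows, each a list of 3 entries, a list of its own where there are three numbers: the shift along the tool's x, y, z in m, then the turn, a rotation vector about the tool's x, y, z in units of 6 degrees (1.0 is 6 degrees), then the closure, from 0 (fully open) to 1 (shut). A call has 1 to 20 rows; each row shifts and turns the commanded pose from where the row before left it, along the tool's axes as they then stand; what a row does not reach is not made up. A row lasts 1/12 s, in which the tool goes at most 41.7 mm and 7.16 degrees, less where a joint would pass 70% of its speed; a pose out of reach is approached as far as the arm can. A call is refused whole if a number of a shift passes 0.0417 or a number of a turn 1, either way. A call with a gripper value outside its range is refused whole. The fingers move at their own pace and stop on an object; the grip force is fixed at half the most. Time passes only in rows, so rows that do not move let the fingers close. It gives the time, the measured TCP pose, the force and the opening at its end, in the units of the state.
- telemetry.get_obs(): the state, without advancing time (a new reading comes with each control period).
- optics.snapshot(name): name is "scene" or "top" or "wrist"; returns the picture (400x640x3 uint8, red, green, blue); there is no depth.
- optics.camera_info(name): a dict with "mtx" (3x3 intrinsics, pixels), "rvec" (rotation vector, rad) and "tvec" (3), from world to camera coordinates, as OpenCV has them. Camera axes: x right, y down, z forward; pixel columns grow to the right and rows downward; lengths in m; the calibration is good to about 2 mm. A picture is of the moment at which its call begins: read the wrist's pose just before it. camera_info takes no time and is no camera call; for the wrist camera it gives the pose at the moment of the call.
- ctrl.close_job(): hands the job in, once; it reports no verdict.
The state is a dict: "clock": time; "joint_pos": joint angles; "qvel": joint speeds; "tau": joint torques, N m; "tool_pos": TCP position; "orientation": TCP orientation; "force": force on the tool from outside, world axes, zero at the start; "moment": the same for the moment, N m; "opening": finger opening in m.
Only numpy, scipy, OpenCV 4.12 (cv2) and the standard library are available. Lean on these libraries where they do the work, as an engineer would, in place of code of your own. Each camera call takes 0.05 s, during which the arm holds its last target.

## Working session

There is one attempt and no reset: what is moved stays moved. The work goes in short steps, Python scripts to look and compute and a tool call to move; the robot and the scene stay as the last step left them, time stands still between calls to the robot, and variables do not carry over. Pictures are saved under pics/ and viewed, and the job is handed in when it is done.

Besides the shell and the picture viewer there is one more tool, called after ">>>" as name(argument=value, ...) on one line, values as JSON. servo_tool: Moves the arm, as the interface text tells. Its arguments: {"type":"object","properties":{"rows":{"type":"array"}},"required":["rows"]}

```bash
ls; mkdir -p pics
python3 - <<'E'
from plant import telemetry, optics, ctrl
import cv2
print(telemetry.get_obs())
for n in("scene","top"):
    im=optics.snapshot(n); cv2.imwrite(f"pics/{n}0.png",im[:,:,::-1]); print(optics.camera_info(n))
E
```

```text
pics
{'clock': 0.0, 'joint_pos': array([-5.24199534e+01,  2.05895694e+01,  6.34055793e-01, -1.88944009e-02,
       -7.01319378e+01, -1.65073250e+01]), 'qvel': array([-0.01401979, -0.08910197, -0.07130452, -0.03832678, -0.08249593,
        0.14759178]), 'tau': array([ 3.63186173e-04, -5.82717276e+01,  2.93063056e+01,  6.99750915e+00,
        7.07254512e-03, -1.53140181e-04]), 'tool_pos': array([ 0.24249308, -0.62939758,  0.19724974]), 'orientation': array([ 1.79911106e+02, -7.82058457e-03, -1.58933707e+02]), 'force': array([ 0.14405614, -0.57072332,  0.39520682]), 'moment': array([ 0.02302232,  0.03036512, -0.00867527]), 'opening': 0.08722257053463199}
{'mtx': array([[515.80108432,   0.        , 312.70283081],
       [  0.        , 515.80108432, 193.94353099],
       [  0.        ,   0.        ,   1.        ]]), 'rvec': array([ 1.44723697,  2.22259183, -0.76511536]), 'tvec': array([ 0.17891533, -0.31087586,  1.65768781])}
{'mtx': array([[451.29166266,   0.        , 319.8270936 ],
       [  0.        , 451.29166266, 196.98102861],
       [  0.        ,   0.        ,   1.        ]]), 'rvec': array([ 2.15856963, -2.20597471,  0.06610521]), 'tvec': array([0.04889918, 0.56815002, 1.0849484 ])}
```

View pics/scene0.png

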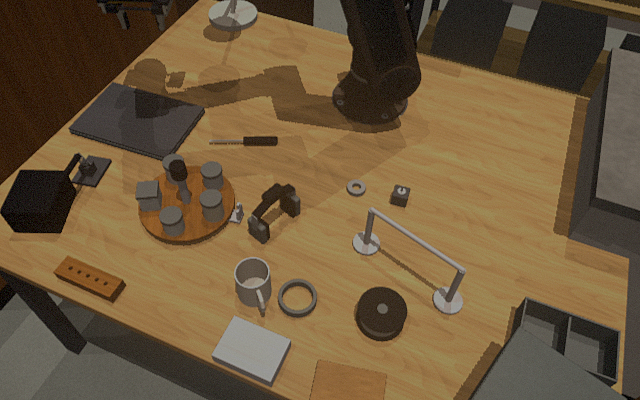

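View pics/top0.png

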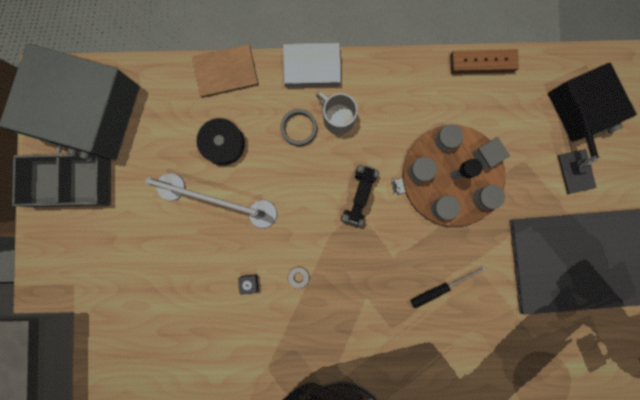

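The top picture shows the ear defenders at about (361,197), the carousel at (455,175), the index post at (398,186), the square jar at (491,153) and the rail bar from (150,181) to (263,213). I'll enlarge both views to refine these.

```bash
cat > h.py <<'E'
import numpy as np, cv2
from plant import telemetry, optics, ctrl
def cam(n):
    c=optics.camera_info(n); R=cv2.Rodrigues(np.array(c['rvec']))[0]; return np.array(c['mtx']),R,np.array(c['tvec']).ravel()
def plane(c,px,z):
    K,R,t=c; d=R.T@np.linalg.solve(K,np.array([px[0],px[1],1.])); o=-R.T@t
    return o+d*(z-o[2])/d[2]
def proj(c,p):
    K,R,t=c; q=K@(R@np.array(p)+t); return q[:2]/q[2]
def tri(cs,pxs):
    A=[];b=[]
    for c,px in zip(cs,pxs):
        K,R,t=c; d=R.T@np.linalg.solve(K,np.array([px[0],px[1],1.])); d/=np.linalg.norm(d); o=-R.T@t
        M=np.eye(3)-np.outer(d,d); A.append(M); b.append(M@o)
    return np.linalg.lstsq(np.vstack(A),np.hstack(b),rcond=None)[0]
E
python3 - <<'E'
import cv2
t=cv2.imread('pics/top0.png'); s=cv2.imread('pics/scene0.png')
def crop(im,x,y,w,h,f,n): cv2.imwrite(n,cv2.resize(im[y:y+h,x:x+w],None,fx=f,fy=f,interpolation=cv2.INTER_CUBIC))
crop(t,330,110,190,130,4,'pics/t_car.png')
crop(t,140,160,150,80,5,'pics/t_rail.png')
crop(s,130,145,180,110,4,'pics/s_car.png')
crop(s,340,190,140,130,4,'pics/s_rail.png')
E
```

```text
(no output)
```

View pics/t_car.png

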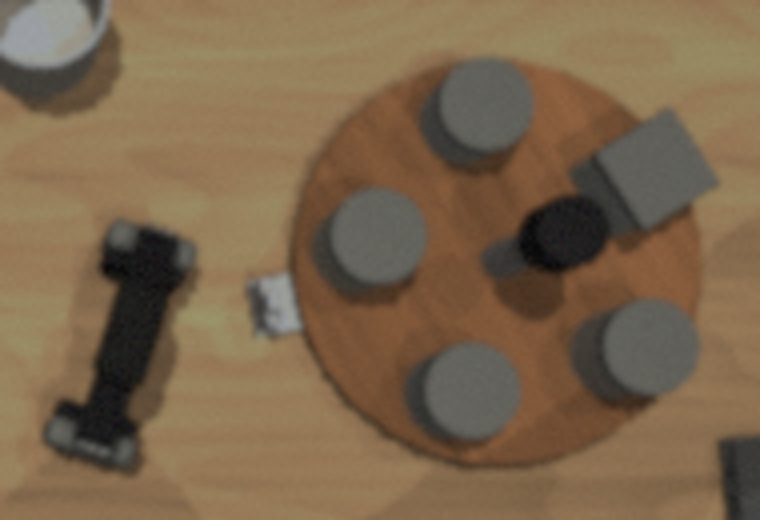

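View pics/t_rail.png

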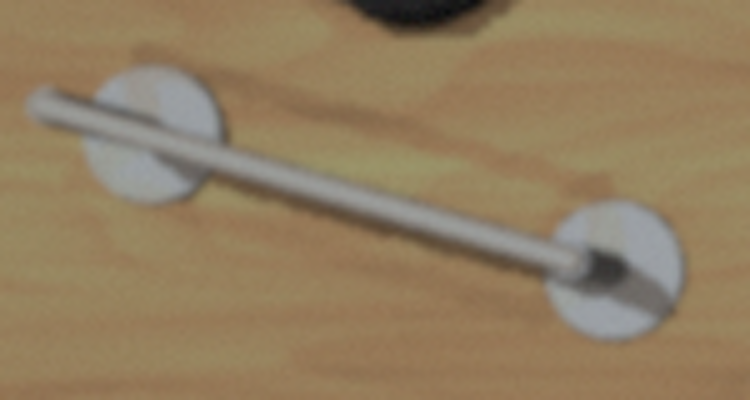

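View pics/s_car.png

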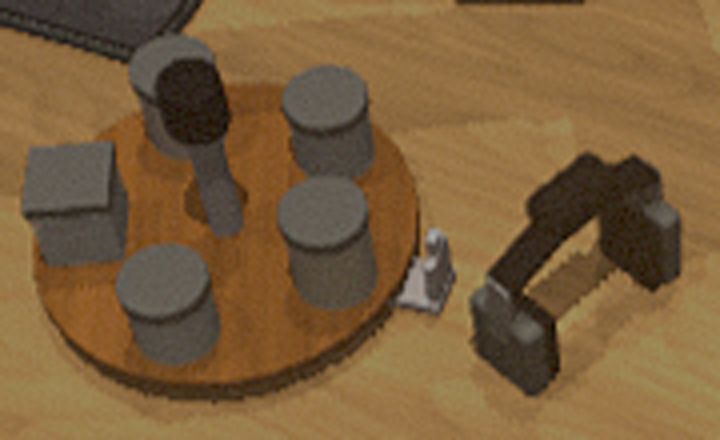

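View pics/s_rail.png

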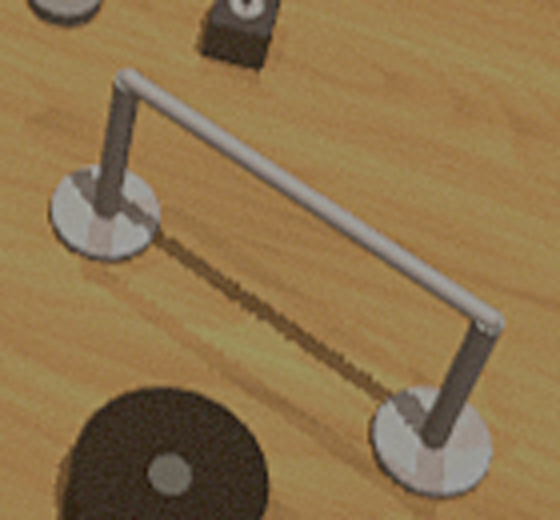

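Run:
```python
from h import *
T=cam('top');S=cam('scene')
im=cv2.imread('pics/top0.png')
tc=lambda x,y:(330+(x+.5)/4-.5,110+(y+.5)/4-.5); tr=lambda x,y:(140+(x+.5)/5-.5,160+(y+.5)/5-.5)
sc=lambda x,y:(130+(x+.5)/4-.5,145+(y+.5)/4-.5); sr=lambda x,y:(340+(x+.5)/4-.5,190+(y+.5)/4-.5)
print('camcentres',[-c[1].T@c[2] for c in(T,S)])
# board rim
rim=[plane(T,tc(*p),.028)[:2] for p in [(291,263),(310,180),(345,125),(400,85),(702,262),(690,330),(600,440),(500,467),(420,450),(350,400),(310,330),(560,67)]]
A=np.array([[2*x,2*y,1] for x,y in rim]);b=(np.array(rim)**2).sum(1);q=np.linalg.lstsq(A,b,rcond=None)[0]
c=q[:2];print('board',c,np.sqrt(q[2]+c@c))
jars=[plane(T,tc(*p),z)[:2] for p,z in [((487,105),.09),((377,236),.09),((470,390),.09),((650,348),.09),((657,169),.09)]]
for j in jars: d=j-c;print('jar',j,np.linalg.norm(d),np.degrees(np.arctan2(d[1],d[0])))
for p in[(275,305),(262,305)]:
  d=plane(T,tc(*p),.0)[:2]-c; print('post base',np.linalg.norm(d),np.degrees(np.arctan2(d[1],d[0])))
k=tri([T,S],[tc(573,226),sc(194,85)]);print('knob',k)
for a,b in [((45,105),(125,78)),((600,268),(490,322))]:
  print('rail end', plane(T,tr(*a),.151),plane(S,sr(*b),.151),tri([T,S],[tr(*a),sr(*b)]))
for p in[(153,135),(615,270)]: print('rail foot',plane(T,tr(*p),.005))
for p in[(106,213),(432,442)]: print('rail foot S',plane(S,sr(*p),.005))
for p in[(105,250),(195,260),(50,430),(135,450),(122,235),(185,255),(62,430),(125,455)]: print('cup',p,plane(T,tc(*p),.066))
hsv=None
crop=cv2.resize(im[160:235,335:390],None,fx=8,fy=8,interpolation=cv2.INTER_CUBIC)
crop=np.clip(crop.astype(float)*2.5,0,255).astype('u1');cv2.imwrite('pics/ear_t.png',crop)
im=cv2.imread('pics/scene0.png')
crop=cv2.resize(im[175:250,240:310],None,fx=8,fy=8,interpolation=cv2.INTER_CUBIC)
crop=np.clip(crop.astype(float)*2.5,0,255).astype('u1');cv2.imwrite('pics/ear_s.png',crop)
```

```text
camcentres [array([0.49301776, 0.02824983, 1.12179946]), array([1.2532824 , 0.32599063, 1.09526103])]
board [ 0.6152317  -0.29095394] 0.12400861174085419
jar [ 0.69883185 -0.27046178] 0.08607504807807283 13.772845866710952
jar [ 0.62423684 -0.20432752] 0.08709322069016655 84.06520136556661
jar [ 0.53462548 -0.25398165] 0.08868095710363907 155.36011928120075
jar [ 0.55637442 -0.35746201] 0.08881161464527967 -131.50768506887732
jar [ 0.65936124 -0.36637536] 0.08738310314201414 -59.66783038869767
post base 0.13307731889060342 99.23947920007473
post base 0.1410365120048302 98.63992127166856
knob [ 0.61622793 -0.28794316  0.16468056]
rail end [0.60381206 0.40614468 0.151     ] [0.53737038 0.18087681 0.151     ] [0.6196064  0.26710946 0.32983393]
rail end [0.52787344 0.16598773 0.151     ] [0.61046514 0.41087768 0.151     ] [ 0.5255102   0.30663804 -0.00245095]
rail foot [0.60423634 0.40890369 0.005     ]
rail foot [0.53196319 0.17927541 0.005     ]
rail foot S [0.53257701 0.18308447 0.005     ]
rail foot S [0.60477231 0.41147988 0.005     ]
cup (105, 250) [ 0.62261323 -0.0498363   0.066     ]
cup (195, 260) [ 0.6155123  -0.10251183  0.066     ]
cup (50, 430) [ 0.51756283 -0.01488841  0.066     ]
cup (135, 450) [ 0.50483149 -0.06416826  0.066     ]
cup (122, 235) [ 0.6312651  -0.06006816  0.066     ]
cup (185, 255) [ 0.61859875 -0.09673213  0.066     ]
cup (62, 430) [ 0.51741127 -0.02189426  0.066     ]
cup (125, 455) [ 0.50204506 -0.05825821  0.066     ]
```

View pics/ear_t.png

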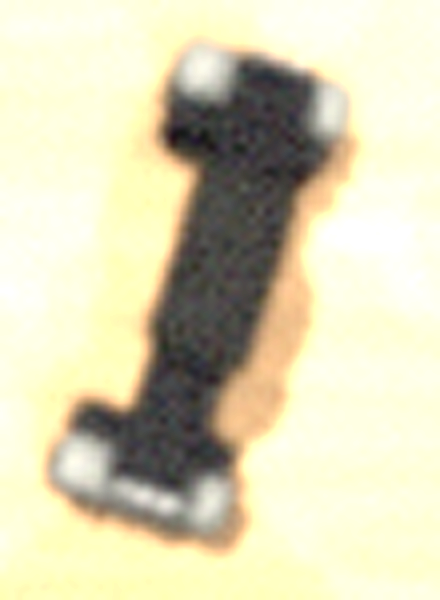

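View pics/ear_s.png

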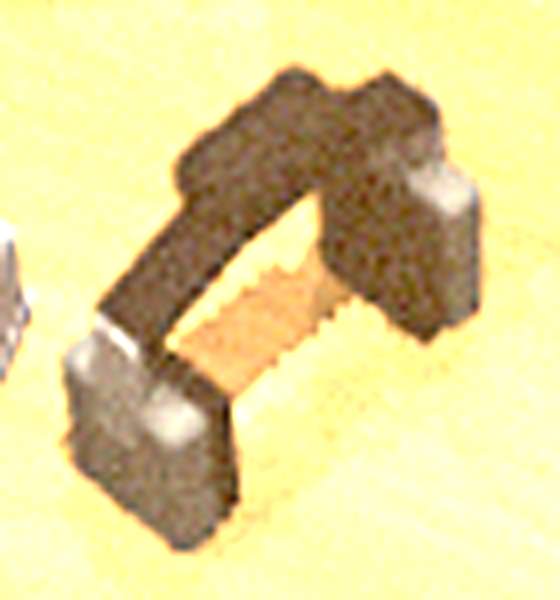

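Run:
```python
from h import *
T=cam('top');S=cam('scene')
et=lambda x,y:(335+(x+.5)/8-.5,160+(y+.5)/8-.5); es=lambda x,y:(240+(x+.5)/8-.5,175+(y+.5)/8-.5)
sr=lambda x,y:(340+(x+.5)/4-.5,190+(y+.5)/4-.5);tr=lambda x,y:(140+(x+.5)/5-.5,160+(y+.5)/5-.5)
print('crown',plane(T,et(225,252),.135))
L=[plane(T,et(*p),.135)[:2] for p in[(200,170),(152,330),(298,185),(245,360)]]
for a,b in[(0,1),(2,3)]: d=L[a]-L[b];print(np.degrees(np.arctan2(d[1],d[0])))
d=L[0]-L[1];n=np.array([-d[1],d[0]])/np.linalg.norm(d);print('width',(L[2]-L[0])@n)
# scene: near edge of pad top: corners (178,160) far-left end, (297,68)
print([plane(S,es(*p),.135) for p in[(178,158),(295,68),(345,92)]])
for p in[(310,186),(180,150),(450,228)]: print('bar T',plane(T,tr(*p),.147))
for p in[(306,203),(220,142)]: print('bar S',plane(S,sr(*p),.148))
```

```text
crown [ 0.57205514 -0.0585288   0.135     ]
-18.160113812211954
-18.40694987482549
width -0.026883912502091954
[array([ 0.59061219, -0.07352403,  0.135     ]), array([ 0.54488195, -0.05717411,  0.135     ]), array([ 0.54714667, -0.03932633,  0.135     ])]
bar T [0.5663428  0.29213055 0.147     ]
bar T [0.5832837  0.34872246 0.147     ]
bar T [0.54675848 0.23140112 0.147     ]
bar S [0.57557405 0.30047636 0.148     ]
bar S [0.5557289  0.24441996 0.148     ]
```

>>> servo_tool(rows=[[[-0.0285,0.0232,-0.003],[0,0,0],0],[[-0.0285,0.0232,-0.003],[0,0,0],0],[[-0.0285,0.0232,-0.003],[0,0,0],0],[[-0.0285,0.0232,-0.003],[0,0,0],0],[[-0.0285,0.0232,-0.003],[0,0,0],0],[[-0.0285,0.0232,-0.003],[0,0,0],0],[[-0.0285,0.0232,-0.003],[0,0,0],0],[[-0.0285,0.0232,-0.003],[0,0,0],0],[[-0.0285,0.0232,-0.003],[0,0,0],0],[[-0.0285,0.0232,-0.003],[0,0,0],0],[[-0.0285,0.0232,-0.003],[0,0,0],0],[[-0.0285,0.0232,-0.003],[0,0,0],0],[[-0.0285,0.0232,-0.003],[0,0,0],0],[[-0.0285,0.0232,-0.003],[0,0,0],0],[[-0.0285,0.0232,-0.003],[0,0,0],0],[[-0.0285,0.0232,-0.003],[0,0,0],0],[[-0.0285,0.0232,-0.003],[0,0,0],0],[[-0.0285,0.0232,-0.003],[0,0,0],0]])

```text
clock: 1.6
tool_pos: [0.5715, -0.0539, 0.2522]
orientation: [180.0, -0.0, -158.9]
force: [0.1, -1.0, 0.7]
opening: 0.0877
```

>>> servo_tool(rows=[[[0,0,0],[0,0,0.94],0],[[0,0,0],[0,0,0.94],0],[[0,0,0],[0,0,0.94],0],[[0,0,0],[0,0,0.94],0],[[0,0,0],[0,0,0.94],0],[[0,0,0],[0,0,0.94],0],[[0,0,0],[0,0,0.94],0],[[0,0,0],[0,0,0],0],[[0,0,0],[0,0,0],0]])

```text
clock: 2.35
tool_pos: [0.571, -0.0557, 0.2519]
orientation: [-180.0, -0.0, 161.8]
force: [-0.6, 0.1, -0.6]
opening: 0.0875
```

Run:
```python
from h import *
o=telemetry.get_obs();print(o)
C=cam('wrist');print(repr(C))
im=optics.snapshot('wrist');cv2.imwrite('pics/w1.png',np.clip(im[:,:,::-1]*1.8,0,255).astype('u1'))
```

```text
{'clock': 2.35, 'joint_pos': array([ 1.39520511e+01,  9.29948801e+00, -7.52167269e+00, -5.95311921e-03,
       -7.32118715e+01, -1.22184053e+02]), 'qvel': array([-1.18175405e-02, -4.41911680e-02,  7.44099362e-02,  1.31771734e-03,
       -5.20884615e-02,  1.35241893e+00]), 'tau': array([ 1.48298132e-02, -4.30623472e+01,  2.97457820e+01,  7.02179298e+00,
       -8.80093267e-02, -5.81693910e-01]), 'tool_pos': array([ 0.5710214 , -0.05572471,  0.25187422]), 'orientation': array([-1.79987228e+02, -3.09917924e-02,  1.61766273e+02]), 'force': array([-0.56583945,  0.0656501 , -0.64904678]), 'moment': array([-0.09446606, -0.03203581, -0.0295235 ]), 'opening': 0.08748890602472317}
(array([[309.24669959,   0.        , 318.58570437],
       [  0.        , 309.24669959, 200.06997288],
       [  0.        ,   0.        ,   1.        ]]), array([[ 3.12612244e-01,  9.49880825e-01, -5.99278167e-05],
       [ 9.06575063e-01, -2.98341190e-01,  2.98519999e-01],
       [ 2.83540543e-01, -9.33753358e-02, -9.54403377e-01]]), array([-0.12509095, -0.58692224,  0.27662784]))
```

View pics/w1.png

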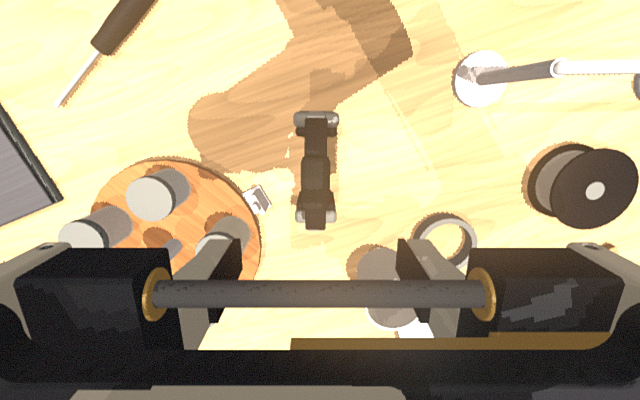

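Run:
```python
import cv2
im=cv2.imread('pics/w1.png');cv2.imwrite('pics/w1z.png',cv2.resize(im[100:240,270:370],None,fx=4,fy=4,interpolation=cv2.INTER_CUBIC))
```

```text
(no output)
```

View pics/w1z.png

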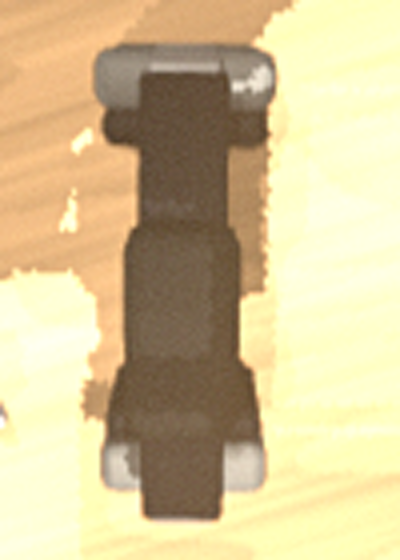

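Run:
```python
from h import *
C=cam('wrist');w=lambda x,y:(270+(x+.5)/4-.5,100+(y+.5)/4-.5)
for p in[(182,295),(125,295),(240,295),(182,228),(182,245),(182,360)]: print(p,plane(C,w(*p),.135))
L=[plane(C,w(*p),.13) for p in [(125,350),(127,240),(239,350),(238,240)]]
for a,b in((0,1),(2,3)): d=L[a]-L[b];print(np.degrees(np.arctan2(d[1],d[0])))
```

```text
(182, 295) [ 0.55545964 -0.05476101  0.135     ]
(125, 295) [ 0.5509932  -0.06835064  0.135     ]
(240, 295) [ 0.56000443 -0.04093299  0.135     ]
(182, 228) [ 0.53944454 -0.04943794  0.135     ]
(182, 245) [ 0.54345863 -0.05077214  0.135     ]
(182, 360) [ 0.57151007 -0.06009582  0.135     ]
-20.180563528314536
-17.09373556964498
```

The wrist view shows the pad at pixels (301–330, 157–190), with its axis near -18°. Its far end merges with the dark cup cushion. The top, scene and wrist views put the crown at about (0.570, -0.059). Next I descend and grip.

>>> servo_tool(rows=[[[0,-0.0034,0.025],[0,0,0],0],[[0,0,0.03],[0,0,0],0],[[0,0,0.03],[0,0,0],0],[[0,0,0.03],[0,0,0],0],[[0,0,0.02],[0,0,0],0],[[0,0,0.006],[0,0,0],0],[[0,0,0],[0,0,0],0],[[0,0,0],[0,0,0],0]])

```text
clock: 3.07
tool_pos: [0.5708, -0.059, 0.112]
orientation: [-180.0, 0.0, 161.7]
force: [0.5, 0.2, 0.8]
opening: 0.0877
```

Run:
```python
from h import *
im=optics.snapshot('scene');cv2.imwrite('pics/s2.png',np.clip(cv2.resize(im[120:270,180:360,::-1],None,fx=4,fy=4)*1.6,0,255).astype('u1'))
```

```text
(no output)
```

View pics/s2.png

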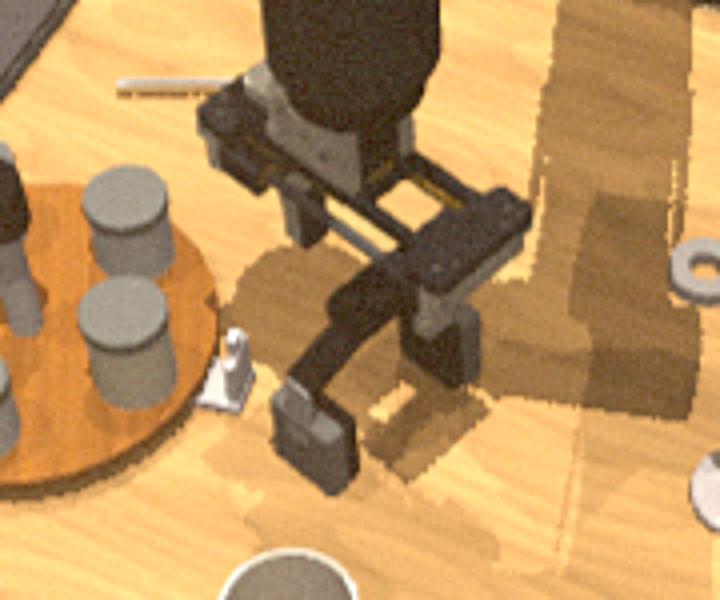

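The fingers straddle the headband, with the pad at about (360,290) in the crop. I close, wait, then lift.

>>> servo_tool(rows=[[[0,0,0],[0,0,0],1],[[0,0,0],[0,0,0],1],[[0,0,0],[0,0,0],1],[[0,0,0],[0,0,0],1],[[0,0,0],[0,0,0],1],[[0,0,0],[0,0,0],1],[[0,0,0],[0,0,0],1],[[0,0,0],[0,0,0],1],[[0,0,0],[0,0,0],1],[[0,0,0],[0,0,0],1]])

```text
clock: 3.95
tool_pos: [0.5701, -0.0589, 0.1111]
orientation: [-180.0, -0.0, 161.6]
force: [-0.2, 0.1, 0.5]
opening: 0.0263
```

>>> servo_tool(rows=[[[0,0,-0.01],[0,0,0],1],[[0,0,-0.02],[0,0,0],1],[[0,0,-0.03],[0,0,0],1],[[0,0,-0.03],[0,0,0],1],[[0,0,-0.03],[0,0,0],1],[[0,0,-0.03],[0,0,0],1],[[0,0,-0.02],[0,0,0],1],[[0,0,-0.01],[0,0,0],1],[[0,0,0],[0,0,0],1],[[0,0,0],[0,0,0],1],[[0,0,0],[0,0,0],1]])

```text
clock: 4.87
tool_pos: [0.5693, -0.0589, 0.2896]
orientation: [-180.0, -0.1, 161.6]
force: [0.3, 0.2, -0.7]
opening: 0.0003
```

Run:
```python
from h import *
im=optics.snapshot('scene');cv2.imwrite('pics/s3.png',np.clip(cv2.resize(im[80:270,180:380,::-1],None,fx=3,fy=3)*1.6,0,255).astype('u1'))
```

```text
(no output)
```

View pics/s3.png

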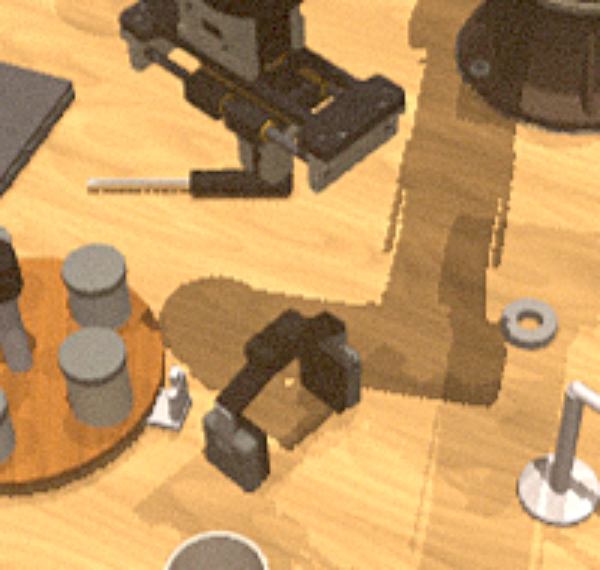

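The grip missed: the opening went to 0 and the ear defenders are still standing. I'll re-measure before trying again.

Run:
```python
from h import *
S=cam('scene')
print(proj(S,(.57,-.059,.135)),proj(S,(.5708,-.059,.112)),proj(S,(.555,-.054,.135)))
o=telemetry.get_obs();print(o['tool_pos'],o['orientation'],proj(S,o['tool_pos']))
im=optics.snapshot('scene')
z=cv2.resize(im[175:250,240:310,::-1],None,fx=8,fy=8,interpolation=cv2.INTER_CUBIC);cv2.imwrite('pics/es2.png',np.clip(z*2.5,0,255).astype('u1'))
C=cam('wrist');print(-C[1].T@C[2])
im=optics.snapshot('wrist');cv2.imwrite('pics/w2.png',np.clip(im[:,:,::-1]*1.8,0,255).astype('u1'))
```

```text
[271.14917184 190.14533413] [271.41451647 196.35211696] [275.78077848 186.41230799]
[ 0.56937009 -0.05890936  0.28947163] [-1.79942475e+02 -1.44079045e-01  1.61589082e+02] [268.20923815 144.87976996]
[ 0.49164966 -0.03341647  0.47703245]
```

View pics/es2.png

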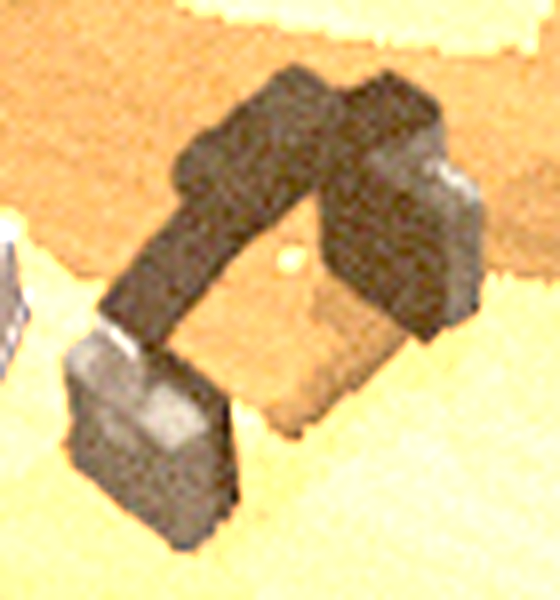

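View pics/w2.png

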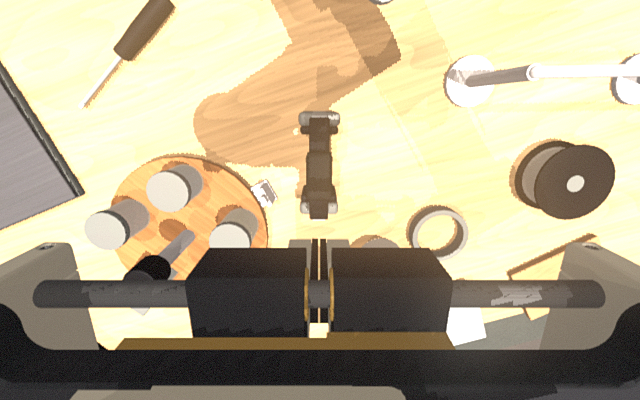

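Run:
```python
from h import *
im=cv2.imread('pics/w2.png');cv2.imwrite('pics/w2z.png',cv2.resize(im[100:240,270:370],None,fx=4,fy=4,interpolation=cv2.INTER_CUBIC))
T=cam('top');S=cam('scene')
et=lambda x,y:(335+(x+.5)/8-.5,160+(y+.5)/8-.5); es=lambda x,y:(240+(x+.5)/8-.5,175+(y+.5)/8-.5)
# near pad end corners: T (155,335) +y side; (242,368) -y side
for t,s in[((155,335),(345,92)),((242,362),(295,68)),((298,185),(178,158)),((202,175),(232,188))]:
    p=tri([T,S],[et(*t),es(*s)]);print(p,proj(T,p)-et(*t),proj(S,p)-es(*s))
for z in(.08,.1,.135): print(z,plane(S,es(262,127),z),plane(T,et(225,252),z))
```

```text
[ 0.54945239 -0.03836194  0.13805096] [-0.08659982  0.03658381] [-0.08490541 -0.00782906]
[ 0.54138806 -0.06111673  0.12955542] [-0.77030254  0.32162364] [-0.74818629 -0.08031827]
[ 0.58939628 -0.07704598  0.13229462] [-1.03118403  0.43607189] [-1.0218599  -0.12930658]
[ 0.59366857 -0.05343106  0.13452062] [ 0.25929524 -0.11173206] [0.26022289 0.0277112 ]
0.08 [ 0.53050584 -0.07794857  0.08      ] [ 0.57646035 -0.06336547  0.08      ]
0.1 [ 0.54474409 -0.06999122  0.1       ] [ 0.57485845 -0.06160668  0.1       ]
0.135 [ 0.56966101 -0.05606586  0.135     ] [ 0.57205514 -0.0585288   0.135     ]
```

View pics/w2z.png

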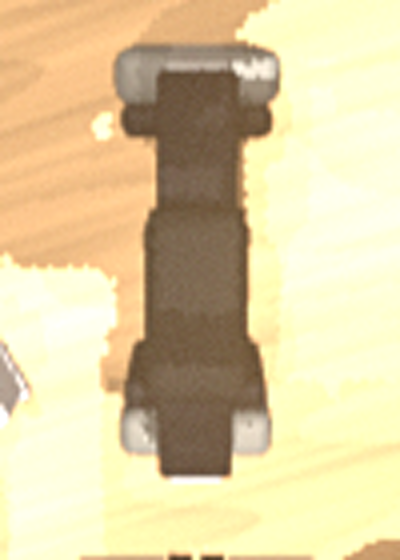

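Triangulated pad corners average to (0.5685, -0.0575, 0.134), so the position was right. The fingers may still have been closing when I lifted. I'll retry slightly lower and watch the opening settle.

>>> servo_tool(rows=[[[0,0,0],[0,0,0],0],[[0,0,0],[0,0,0],0],[[0,0,0],[0,0,0],0],[[0,0,0],[0,0,0],0],[[0,0,0],[0,0,0],0],[[0,0,0],[0,0,0],0],[[0,0,0],[0,0,0],0],[[0,0,0],[0,0,0],0],[[0,0,0.02],[0,0,0],0],[[0,0,0.03],[0,0,0],0],[[0,0,0.03],[0,0,0],0],[[0,0,0.03],[0,0,0],0],[[0,0,0.03],[0,0,0],0],[[0,0,0.03],[0,0,0],0],[[0,0,0.012],[0,0,0],0],[[0,0,0],[0,0,0],0],[[0,0,0],[0,0,0],0]])

```text
clock: 6.43
tool_pos: [0.5701, -0.0591, 0.109]
orientation: [-179.9, -0.0, 161.6]
force: [0.0, 0.4, -0.5]
opening: 0.0876
```

>>> servo_tool(rows=[[[0,0,0],[0,0,0],1],[[0,0,0],[0,0,0],1],[[0,0,0],[0,0,0],1],[[0,0,0],[0,0,0],1],[[0,0,0],[0,0,0],1],[[0,0,0],[0,0,0],1],[[0,0,0],[0,0,0],1],[[0,0,0],[0,0,0],1]])

```text
clock: 7.1
tool_pos: [0.5702, -0.0589, 0.1092]
orientation: [180.0, 0.0, 161.6]
force: [-0.0, 0.4, -0.1]
opening: 0.0396
```

>>> servo_tool(rows=[[[0,0,0],[0,0,0],1],[[0,0,0],[0,0,0],1]])

```text
clock: 7.27
tool_pos: [0.5701, -0.059, 0.1091]
orientation: [-180.0, -0.0, 161.6]
force: [0.3, -1.0, 0.1]
opening: 0.0265
```

>>> servo_tool(rows=[[[0,0,0],[0,0,0],1],[[0,0,0],[0,0,0],1],[[0,0,0],[0,0,0],1],[[0,0,0],[0,0,0],1]])

```text
clock: 7.6
tool_pos: [0.5701, -0.0589, 0.1092]
orientation: [-180.0, -0.0, 161.6]
force: [0.0, 0.1, 0.4]
opening: 0.0022
```

Run:
```python
from h import *
print(telemetry.get_obs())
im=optics.snapshot('scene');cv2.imwrite('pics/s4.png',np.clip(cv2.resize(im[120:270,180:360,::-1],None,fx=4,fy=4)*1.8,0,255).astype('u1'))
```

```text
{'clock': 7.6, 'joint_pos': array([ 1.36477049e+01,  1.52957751e+01, -1.93400598e+01, -1.29334172e-04,
       -5.53658066e+01, -1.22053408e+02]), 'qvel': array([ 2.67358602e-02, -3.19402192e-02,  1.09631125e-01, -1.22969349e-01,
        3.92749590e-06, -1.01324142e-01]), 'tau': array([-3.40668730e-04, -4.72858179e+01,  2.55574358e+01,  6.04568347e+00,
       -8.75567528e-02, -3.42100311e-04]), 'tool_pos': array([ 0.57013722, -0.05893877,  0.10915711]), 'orientation': array([-1.79999219e+02, -1.44772722e-03,  1.61594224e+02]), 'force': array([0.00077097, 0.11203374, 0.44538543]), 'moment': array([-0.06234535, -0.0502539 , -0.03800055]), 'opening': 0.002183751186474305}
```

View pics/s4.png

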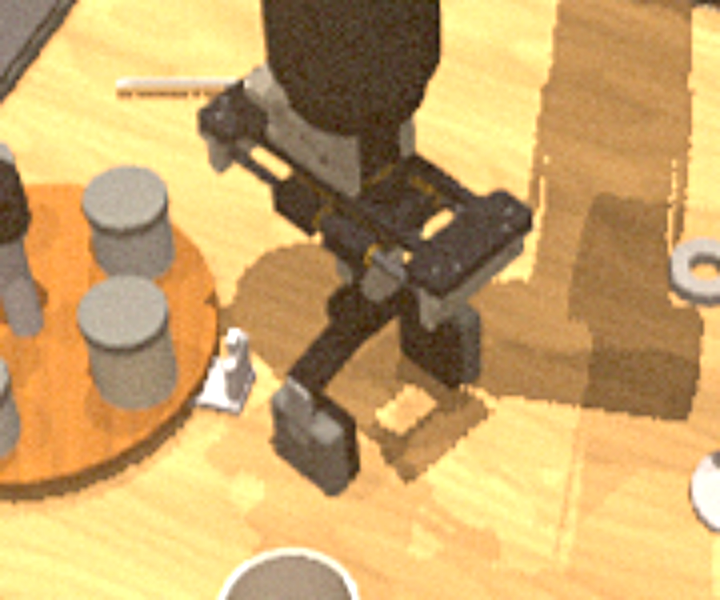

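Run:
```python
from h import *
for n,(y,x,h,w) in {'scene':(165,240,85,75),'top':(150,330,100,70)}.items():
    im=optics.snapshot(n); z=cv2.resize(im[y:y+h,x:x+w,::-1],None,fx=6,fy=6,interpolation=cv2.INTER_CUBIC);cv2.imwrite(f'pics/{n}5.png',np.clip(z*2.8,0,255).astype('u1'))
im=optics.snapshot('wrist');cv2.imwrite('pics/w5.png',np.clip(im[:,:,::-1]*2.,0,255).astype('u1'))
```

```text
(no output)
```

View pics/scene5.png

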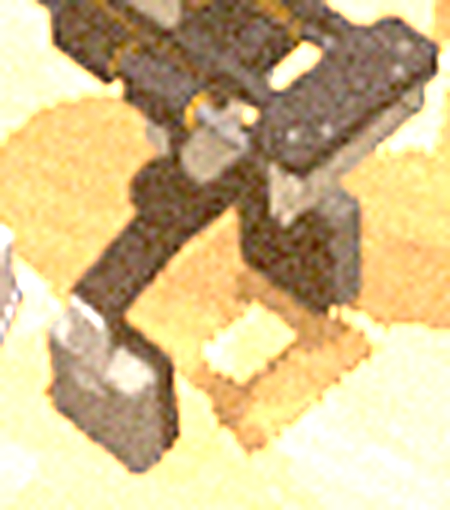

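View pics/top5.png

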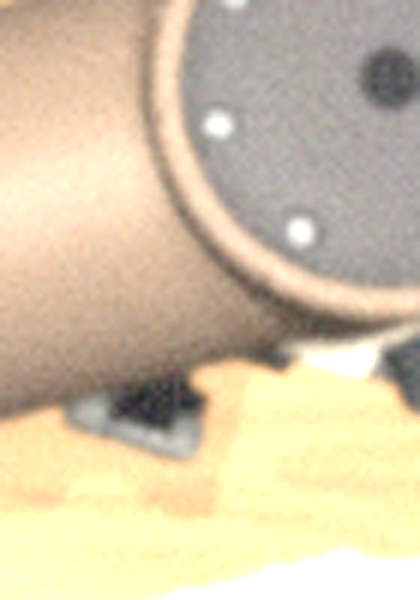

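View pics/w5.png

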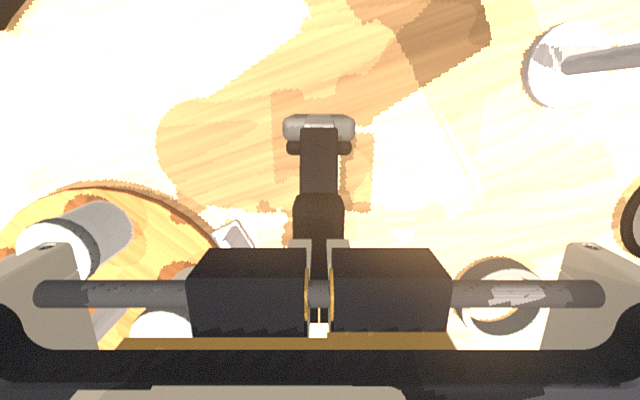

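Run:
```python
from h import *
C=cam('wrist');S=cam('scene')
p=telemetry.get_obs()['tool_pos'];print(p)
for dz in(0,.02,.04,.06,.08): print(dz,proj(C,p+[0,0,dz]),proj(S,p+[0,0,dz]))
print(plane(S,(274.2,195),.135),plane(S,(274.2,195),.109))
im=optics.snapshot('wrist');z=cv2.resize(im[180:345,260:380,::-1],None,fx=5,fy=5,interpolation=cv2.INTER_CUBIC)
cv2.imwrite('pics/w6.png',np.clip((z/255.)**.5*300,0,255).astype('u1')[:600])
```

```text
[ 0.57014417 -0.05896614  0.10916422]
0 [319.29153535 234.39187706] [271.59697086 196.88853403]
0.02 [319.36917323 247.98366744] [271.24073202 191.72393285]
0.04 [319.46475151 264.71622205] [270.87541648 186.42774161]
0.06 [319.58530098 285.82039501] [270.50067287 180.99486619]
0.08 [319.74207823 313.26683816] [270.11613145 175.4199461 ]
[ 0.58035584 -0.04579167  0.135     ] [ 0.56213569 -0.05585803  0.109     ]
```

View pics/w6.png

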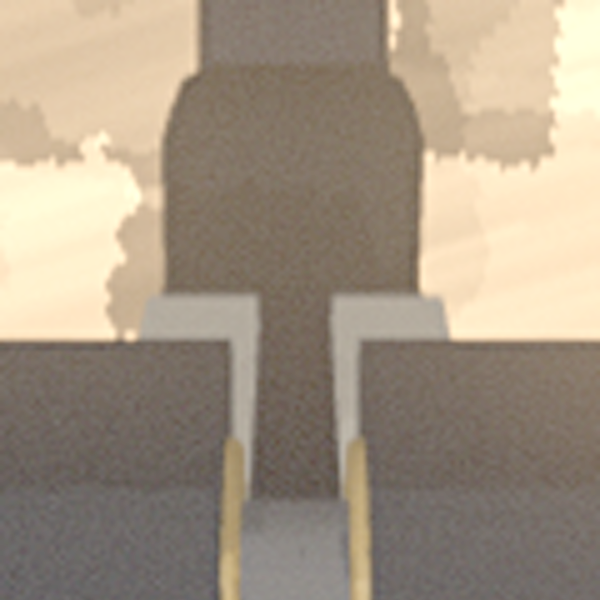

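Run:
```python
import cv2,numpy as np
im=cv2.imread('pics/w2.png');z=cv2.resize(im[205:345,270:370],None,fx=5,fy=5,interpolation=cv2.INTER_CUBIC)[:600]
cv2.imwrite('pics/w2c.png',z)
im=cv2.imread('pics/w1.png');z=cv2.resize(im[205:345,380:500],None,fx=5,fy=5,interpolation=cv2.INTER_CUBIC)[:600]
cv2.imwrite('pics/w1c.png',z)
```

```text
(no output)
```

View pics/w2c.png

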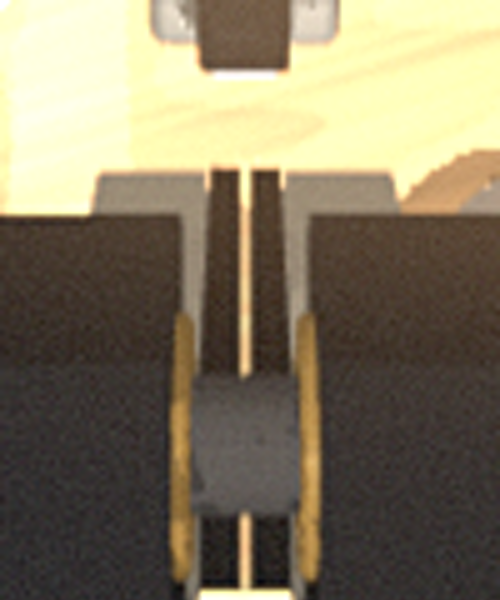

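View pics/w1c.png

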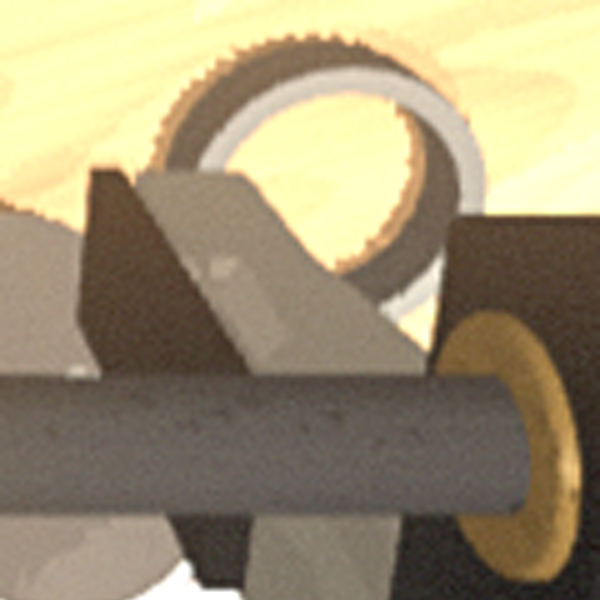

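The wrist and scene views agree that the fingers closed on top of the pad. The real fingertips are about 25 mm higher than the reported TCP: the tip edge is at v≈239, where the TCP should project at v≈234 or less. I open, go down another 25 mm and check in the picture.

>>> servo_tool(rows=[[[0,0,0],[0,0,0],0],[[0,0,0],[0,0,0],0],[[0,0,0],[0,0,0],0],[[0,0,0],[0,0,0],0],[[0,0,0],[0,0,0],0],[[0,0,0],[0,0,0],0],[[0,0,0],[0,0,0],0],[[0,0,0],[0,0,0],0],[[0,0,0],[0,0,0],0],[[0,0,0.012],[0,0,0],0],[[0,0,0.012],[0,0,0],0],[[0,0,0],[0,0,0],0],[[0,0,0],[0,0,0],0]])

```text
clock: 8.93
tool_pos: [0.5697, -0.0591, 0.0848]
orientation: [-180.0, -0.1, 161.6]
force: [0.7, 0.3, 1.4]
opening: 0.0815
```

Run:
```python
from h import *
S=cam('scene');p=telemetry.get_obs()['tool_pos'];print(p,proj(S,p))
yv=np.array([.313,.95,0]);xv=np.array([.95,-.313,0])
for s in(-1,1):
  for dz in(0,.025): print(s,dz,(proj(S,p+yv*s*.044+[0,0,dz])-[230,155])*6)
im=optics.snapshot('scene');z=cv2.resize(im[155:255,230:330,::-1],None,fx=6,fy=6,interpolation=cv2.INTER_CUBIC)
cv2.imwrite('pics/s7.png',np.clip((z/255.)**.6*330,0,255).astype('u1'))
```

```text
[ 0.56973987 -0.05909759  0.08481895] [272.04366512 202.86937029]
-1 0 [176.99239966 230.84319498]
-1 0.025 [173.27853857 192.80402525]
1 0 [329.66509328 345.18713823]
1 0.025 [328.24973668 307.8543071 ]
```

View pics/s7.png

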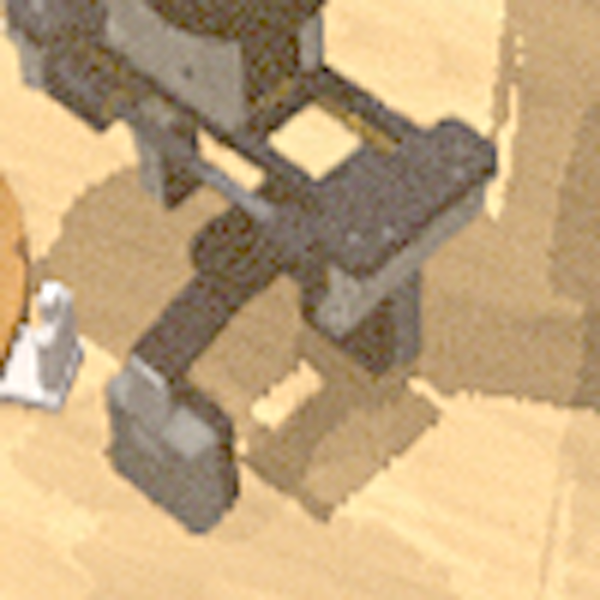

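>>> servo_tool(rows=[[[0,0,0],[0,0,0],1],[[0,0,0],[0,0,0],1],[[0,0,0],[0,0,0],1],[[0,0,0],[0,0,0],1],[[0,0,0],[0,0,0],1],[[0,0,0],[0,0,0],1],[[0,0,0],[0,0,0],1],[[0,0,0],[0,0,0],1],[[0,0,0],[0,0,0],1],[[0,0,0],[0,0,0],1],[[0,0,0],[0,0,0],1],[[0,0,0],[0,0,0],1],[[0,0,0],[0,0,0],1]])

```text
clock: 10.07
tool_pos: [0.5701, -0.059, 0.0851]
orientation: [-180.0, -0.0, 161.6]
force: [-0.4, -1.2, -0.2]
opening: 0.0299
```

>>> servo_tool(rows=[[[0,0,0],[0,0,0],1],[[0,0,0],[0,0,0],1]])

```text
clock: 10.23
tool_pos: [0.5701, -0.0589, 0.0851]
orientation: [-180.0, -0.0, 161.6]
force: [-0.6, -0.6, -0.4]
opening: 0.0298
```

Run:
```python
from h import *
im=optics.snapshot('scene');z=cv2.resize(im[155:255,230:330,::-1],None,fx=6,fy=6,interpolation=cv2.INTER_CUBIC)
cv2.imwrite('pics/s8.png',np.clip((z/255.)**.6*330,0,255).astype('u1'))
im=optics.snapshot('wrist');z=cv2.resize(im[180:345,260:380,::-1],None,fx=5,fy=5,interpolation=cv2.INTER_CUBIC)
cv2.imwrite('pics/w8.png',np.clip((z/255.)**.5*300,0,255).astype('u1')[:600])
```

```text
(no output)
```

View pics/s8.png

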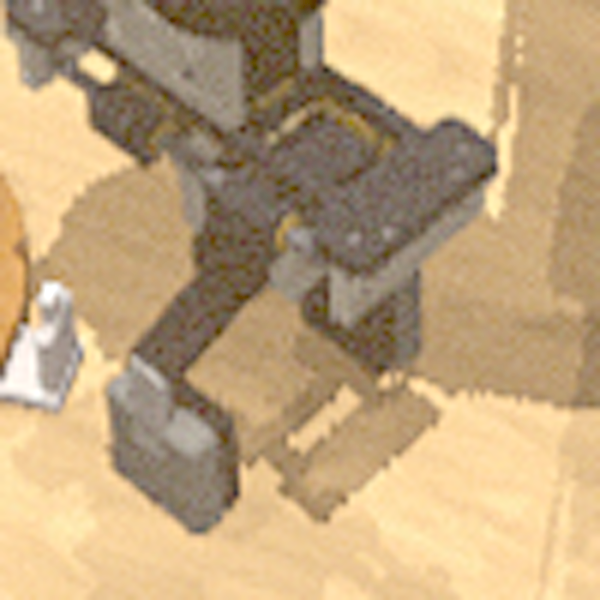

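View pics/w8.png

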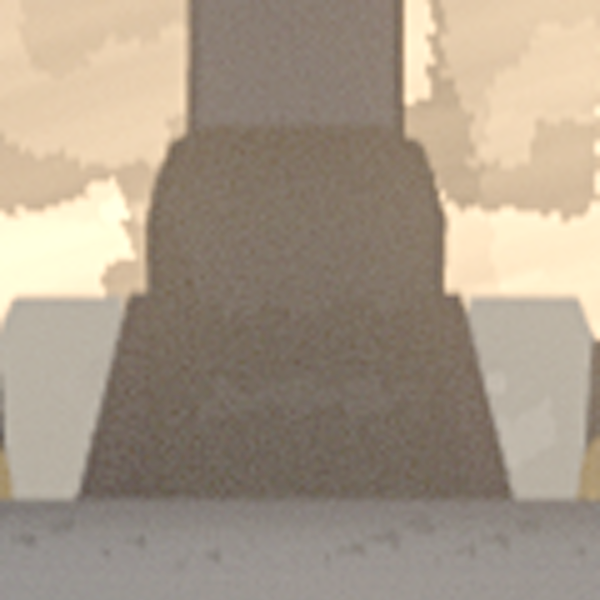

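The pad is now gripped firmly: the opening is steady at 29.8 mm. Next I lift.

>>> servo_tool(rows=[[[0,0,-0.01],[0,0,0],1],[[0,0,-0.02],[0,0,0],1],[[0,0,-0.03],[0,0,0],1],[[0,0,-0.03],[0,0,0],1],[[0,0,-0.03],[0,0,0],1],[[0,0,-0.03],[0,0,0],1],[[0,0,-0.02],[0,0,0],1],[[0,0,-0.01],[0,0,0],1],[[0,0,0],[0,0,0],1],[[0,0,0],[0,0,0],1]])

```text
clock: 11.17
tool_pos: [0.5696, -0.0587, 0.2645]
orientation: [180.0, -0.0, 161.6]
force: [-0.1, 0.2, -3.4]
opening: 0.0301
```

>>> servo_tool(rows=[[[0.004,0.012,0],[0,0,0],1],[[0.0081,0.024,0],[0,0,0],1],[[0.0081,0.024,0],[0,0,0],1],[[0.0081,0.024,0],[0,0,0],1],[[0.0081,0.024,0],[0,0,0],1],[[0.0081,0.024,0],[0,0,0],1],[[0.0081,0.024,0],[0,0,0],1],[[0.0081,0.024,0],[0,0,0],1],[[0.0081,0.024,0],[0,0,0],1],[[0.0081,0.024,0],[0,0,0],1],[[0.0081,0.024,0],[0,0,0],1],[[0.0081,0.024,0],[0,0,0],1],[[0.0081,0.024,0],[0,0,0],1],[[0.0081,0.024,0],[0,0,0],1],[[0.004,0.012,0],[0,0,0],1],[[0,0,0],[0,0,0],1],[[0,0,0],[0,0,0],1],[[0,0,0],[0,0,0],1]])

```text
clock: 12.67
tool_pos: [0.5682, 0.2951, 0.264]
orientation: [-179.9, -0.1, 161.6]
force: [-0.1, 0.8, -2.6]
opening: 0.0298
```

Run:
```python
from h import *
o=telemetry.get_obs();print(o['tool_pos'],o['orientation'],o['force'],o['opening'],o['joint_pos'])
for n in('scene','wrist'):
    im=optics.snapshot(n);cv2.imwrite(f'pics/{n}9.png',np.clip((im[:,:,::-1]/255.)**.6*330,0,255).astype('u1'))
```

```text
[0.56820013 0.29510618 0.26398783] [-1.79892982e+02 -6.29202597e-02  1.61595643e+02] [-0.07446057  0.78450913 -2.60705911] 0.029780545221007704 [ 4.48720350e+01  1.55152965e+01  2.04110024e+00 -8.29921435e-03
 -7.66496851e+01 -1.53274408e+02]
```

View pics/scene9.png

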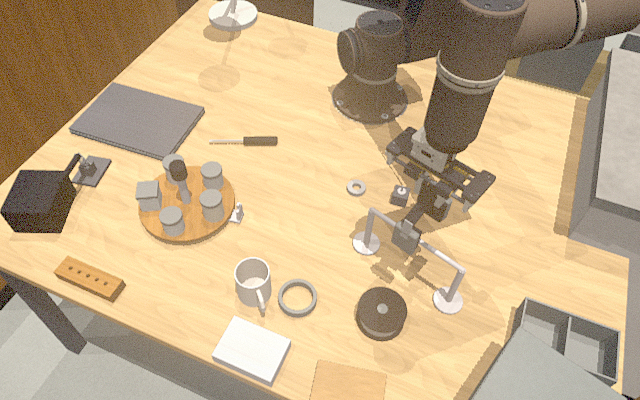

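View pics/wrist9.png

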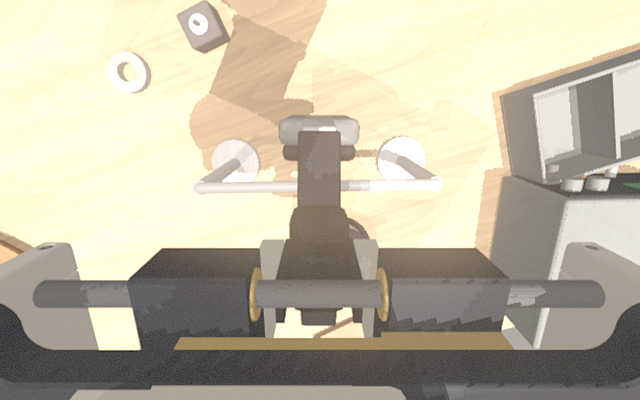

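The ear defenders are held over the rail. In the wrist picture the bar runs from (197,188) to (440,184). I'll cast those points onto bar height to check alignment.

Run:
```python
from h import *
C=cam('wrist');o=telemetry.get_obs();p=o['tool_pos']
im=cv2.imread('pics/wrist9.png')
z=cv2.resize(im[130:240,180:460],None,fx=2.8,fy=2.8);cv2.imwrite('pics/w9z.png',z)
a=plane(C,(197,188),.148);b=plane(C,(440,184.5),.148);m=(a+b)/2;d=b-a
print(a,b,m,np.linalg.norm(d),np.degrees(np.arctan2(d[1],d[0])))
n=np.array([.9489,-.3156]);l=np.array([.3156,.9489]);e=m[:2]-p[:2];print('along ear x',e@n,'along ear y',e@l)
```

```text
[0.52935315 0.17672579 0.148     ] [0.60393563 0.41222492 0.148     ] [0.56664439 0.29447536 0.148     ] 0.24702709250290705 72.42702566235539
along ear x -0.0017768251238011437 along ear y -0.0008528501496749229
```

View pics/w9z.png

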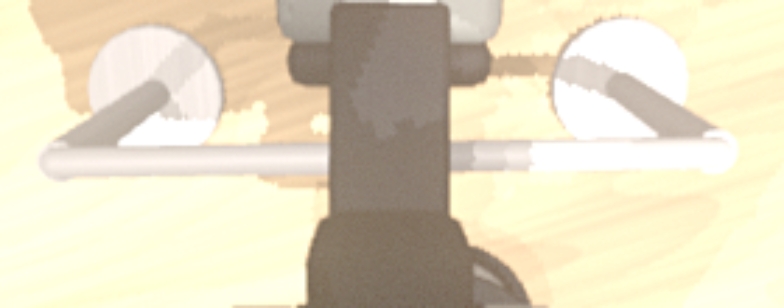

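The bar's middle is within 2 mm of the tool axis and its direction is 72.4°, so the alignment is good. Now I lower them.

>>> servo_tool(rows=[[[0,0,0.01],[0,0,0],1],[[0,0,0.02],[0,0,0],1],[[0,0,0.02],[0,0,0],1],[[0,0,0.02],[0,0,0],1],[[0,0,0.02],[0,0,0],1],[[0,0,0.015],[0,0,0],1],[[0,0,0.01],[0,0,0],1],[[0,0,0.008],[0,0,0],1],[[0,0,0.004],[0,0,0],1],[[0,0,0.002],[0,0,0],1],[[0,0,0],[0,0,0],1],[[0,0,0],[0,0,0],1],[[0,0,0],[0,0,0],1]])

```text
clock: 13.85
tool_pos: [0.5691, 0.296, 0.1371]
orientation: [179.9, 0.0, 161.6]
force: [-0.3, -0.6, -1.2]
opening: 0.0296
```

Run:
```python
from h import *
im=optics.snapshot('scene');z=cv2.resize(im[150:310,340:480,::-1],None,fx=3.7,fy=3.7,interpolation=cv2.INTER_CUBIC)
cv2.imwrite('pics/s10.png',np.clip((z/255.)**.6*330,0,255).astype('u1'))
```

```text
(no output)
```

View pics/s10.png

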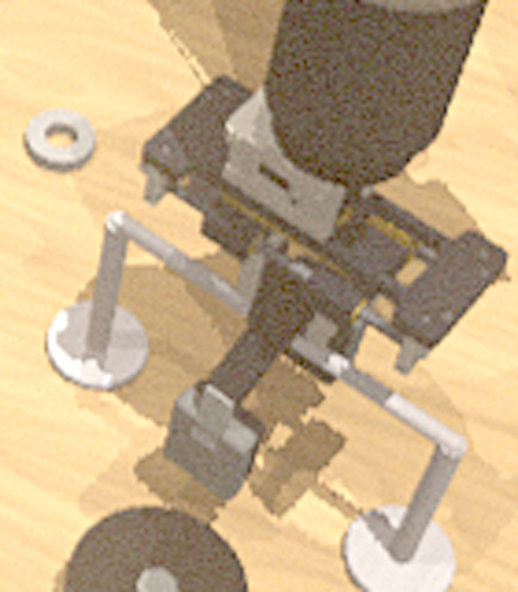

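One cup is on either side of the bar. I go a few mm lower, watching the force.

>>> servo_tool(rows=[[[0,0,0.002],[0,0,0],1],[[0,0,0.002],[0,0,0],1],[[0,0,0],[0,0,0],1],[[0,0,0],[0,0,0],1]])

```text
clock: 14.23
tool_pos: [0.5686, 0.2955, 0.1319]
orientation: [-180.0, -0.0, 161.6]
force: [-0.9, -0.3, -2.5]
opening: 0.0297
```

>>> servo_tool(rows=[[[0,0,0.002],[0,0,0],1],[[0,0,0],[0,0,0],1],[[0,0,0],[0,0,0],1]])

```text
clock: 14.48
tool_pos: [0.569, 0.2958, 0.131]
orientation: [180.0, 0.0, 161.6]
force: [-2.0, -1.3, 4.3]
opening: 0.03
```

Contact: the vertical force turned to +4 N at TCP z 0.131, as expected. I release.

>>> servo_tool(rows=[[[0,0,0],[0,0,0],0.6],[[0,0,0],[0,0,0],0.6],[[0,0,0],[0,0,0],0.5],[[0,0,0],[0,0,0],0.4],[[0,0,0],[0,0,0],0.3],[[0,0,0],[0,0,0],0.2],[[0,0,0],[0,0,0],0],[[0,0,0],[0,0,0],0],[[0,0,0],[0,0,0],0],[[0,0,0],[0,0,0],0],[[0,0,0],[0,0,0],0],[[0,0,0],[0,0,0],0]])

```text
clock: 15.48
tool_pos: [0.5687, 0.2957, 0.1302]
orientation: [180.0, -0.0, 161.6]
force: [-0.3, -0.1, 0.5]
opening: 0.0871
```

>>> servo_tool(rows=[[[0,0,-0.01],[0,0,0],0],[[0,0,-0.02],[0,0,0],0],[[0,0,-0.03],[0,0,0],0],[[0,0,-0.03],[0,0,0],0],[[0,0,-0.03],[0,0,0],0],[[0,0,-0.02],[0,0,0],0],[[0,0,-0.01],[0,0,0],0],[[0,0,0],[0,0,0],0],[[0,0,0],[0,0,0],0]])

```text
clock: 16.23
tool_pos: [0.5685, 0.2957, 0.28]
orientation: [180.0, -0.0, 161.6]
force: [0.1, -0.4, -0.8]
opening: 0.0875
```

Run:
```python
from h import *
im=optics.snapshot('scene');z=cv2.resize(im[150:310,340:480,::-1],None,fx=3.7,fy=3.7,interpolation=cv2.INTER_CUBIC)
cv2.imwrite('pics/s11.png',np.clip((z/255.)**.6*330,0,255).astype('u1'))
im=optics.snapshot('wrist');cv2.imwrite('pics/w11.png',np.clip((im[:,:,::-1]/255.)**.6*330,0,255).astype('u1'))
```

```text
(no output)
```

View pics/s11.png

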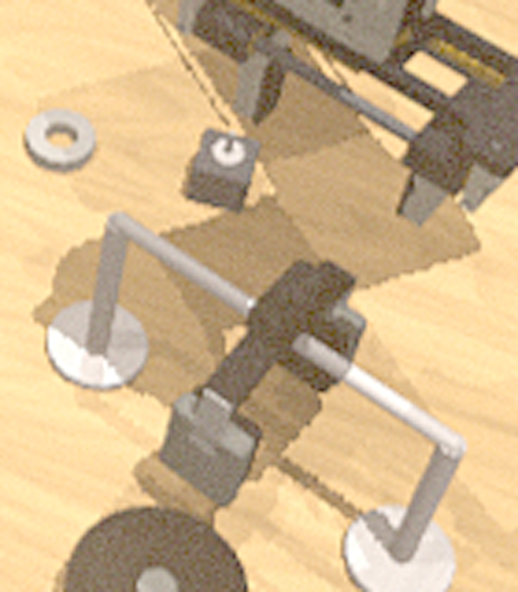

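View pics/w11.png

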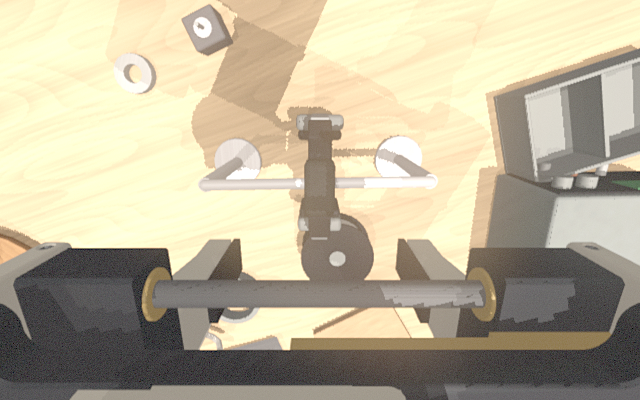

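The ear defenders hang over the bar at about (290,315) in the crop, one cup each side, with the fingers clear. Next I move above the knob.

>>> servo_tool(rows=[[[-0.0065,-0.0158,0],[0,0,0],0],[[-0.0135,-0.0318,0],[0,0,0],0],[[-0.0135,-0.0318,0],[0,0,0],0],[[-0.0135,-0.0318,0],[0,0,0],0],[[-0.0135,-0.0318,0],[0,0,0],0],[[-0.0135,-0.0318,0],[0,0,0],0],[[-0.0135,-0.0318,0],[0,0,0],0],[[-0.0135,-0.0318,0],[0,0,0],0],[[-0.0135,-0.0318,0],[0,0,0],0],[[-0.0135,-0.0318,0],[0,0,0],0],[[-0.0135,-0.0318,0],[0,0,0],0],[[-0.0135,-0.0318,0],[0,0,0],0],[[-0.0135,-0.0318,0],[0,0,0],0],[[-0.0135,-0.0318,0],[0,0,0],0],[[-0.0135,-0.0318,0],[0,0,0],0],[[-0.0135,-0.0318,0],[0,0,0],0],[[-0.0135,-0.0318,0],[0,0,0],0],[[-0.007,-0.016,0],[0,0,0],0],[[0,0,0],[0,0,0],0]])

```text
clock: 17.92
tool_pos: [0.6144, -0.2936, 0.2775]
orientation: [-179.9, -0.2, 161.4]
force: [-1.1, 0.8, 0.2]
opening: 0.0875
```

>>> servo_tool(rows=[[[0,0,0],[0,0,-0.9],0],[[0,0,0],[0,0,-0.9],0],[[0,0,0],[0,0,-0.9],0],[[0,0,0],[0,0,0],0],[[0,0,0],[0,0,0],0],[[0,0,0],[0,0,0],0]])

```text
clock: 18.42
tool_pos: [0.6155, -0.2894, 0.2796]
orientation: [180.0, -0.1, 177.6]
force: [0.0, 0.5, -0.1]
opening: 0.0879
```

Run:
```python
from h import *
o=telemetry.get_obs();print(o['tool_pos'],o['orientation'],o['joint_pos']); C=cam('wrist')
print(proj(C,(.6155,-.290,.168)))
im=optics.snapshot('wrist');cv2.imwrite('pics/w12.png',np.clip((im[:,:,::-1]/255.)**.6*330,0,255).astype('u1'))
```

```text
[ 0.61549469 -0.28942496  0.27960115] [ 1.79985880e+02 -5.41789931e-02  1.77634030e+02] [-8.80986845e+00  1.90689251e+01  8.96649409e+00 -8.07426081e-03
 -7.99529905e+01 -8.35546961e+01]
[318.1633331  189.47843779]
```

View pics/w12.png

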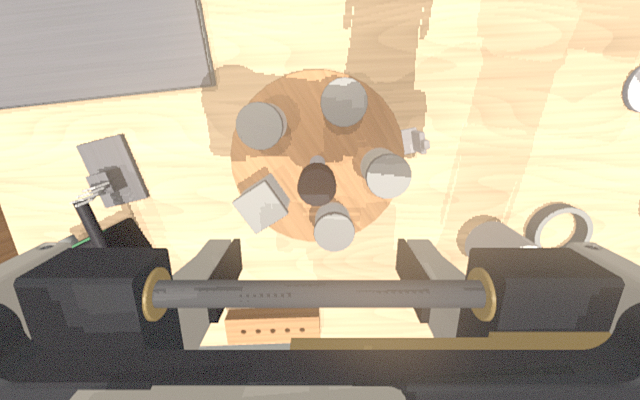

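The wrist view shows the knob top at (317,188), where (318,189) was predicted. The square jar is at (261,206) and the index post at (414,143). I'll work out the turn angle from these.

Run:
```python
from h import *
C=cam('wrist');k=plane(C,(317,188),.168);print('knob',k)
c=np.array([.6155,-.2895])
rng=[(232,155),(318,69),(402,150),(240,120),(262,90),(375,95),(318,241),(280,231),(395,190)]
P=np.array([plane(C,p,.028)[:2] for p in rng]);A=np.c_[2*P,np.ones(len(P))];q=np.linalg.lstsq(A,(P**2).sum(1),rcond=None)[0];print('board',q[:2],np.sqrt(q[2]+q[:2]@q[:2]))
im=cv2.imread('pics/w12.png');cv2.imwrite('pics/w12z.png',cv2.resize(im[60:260,220:440],None,fx=3,fy=3,interpolation=cv2.INTER_CUBIC))
for n,p,z in[('sq',(261,206),.09),('j',(343.5,101),.09),('j',(388,175),.09),('j',(334,228),.09),('post',(411,142),.0),('posttop',(427,145),.064)]:
  w=plane(C,p,z)[:2];d=w-c;print(n,w,np.linalg.norm(d),np.degrees(np.arctan2(d[1],d[0])))
```

```text
knob [ 0.61409818 -0.29115492  0.168     ]
board [ 0.61379763 -0.29171179] 0.12182601561478686
sq [ 0.65617085 -0.36532849] 0.08604694720379388 -61.79297630581463
j [ 0.53189999 -0.25725608] 0.08960263520186859 158.90873212152306
j [ 0.62198624 -0.20328128] 0.08646235498184432 85.69773610010617
j [ 0.69046143 -0.27234723] 0.07689885311544833 12.888604801155827
post [ 0.59402403 -0.15042568] 0.14072271528114602 98.77832253943957
posttop [ 0.59039939 -0.14817738] 0.14353440360261296 100.07139785187674
```

View pics/w12z.png

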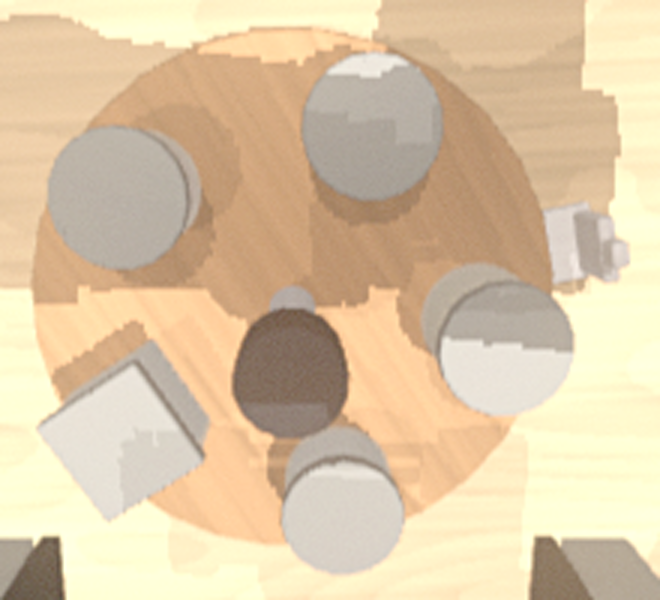

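>>> servo_tool(rows=[[[0.0007,-0.001,0.015],[0,0,0],0],[[0,0,0.025],[0,0,0],0],[[0,0,0.025],[0,0,0],0],[[0,0,0.025],[0,0,0],0],[[0,0,0.025],[0,0,0],0],[[0,0,0.025],[0,0,0],0],[[0,0,0.018],[0,0,0],0],[[0,0,0.01],[0,0,0],0],[[0,0,0],[0,0,0],0],[[0,0,0],[0,0,0],0]])

```text
clock: 19.3
tool_pos: [0.6152, -0.2908, 0.1125]
orientation: [-180.0, -0.0, 177.8]
force: [0.4, -0.5, 0.4]
opening: 0.0878
```

>>> servo_tool(rows=[[[0,0,0],[0,0,0],1],[[0,0,0],[0,0,0],1],[[0,0,0],[0,0,0],1],[[0,0,0],[0,0,0],1],[[0,0,0],[0,0,0],1],[[0,0,0],[0,0,0],1],[[0,0,0],[0,0,0],1],[[0,0,0],[0,0,0],1],[[0,0,0],[0,0,0],1],[[0,0,0],[0,0,0],1],[[0,0,0],[0,0,0],1]])

```text
clock: 20.22
tool_pos: [0.615, -0.2916, 0.1123]
orientation: [-179.9, 0.0, 177.8]
force: [-0.5, -5.7, -0.6]
opening: 0.0392
```

>>> servo_tool(rows=[[[0,0,0],[0,0,0],1],[[0,0,0],[0,0,0],1],[[0,0,0],[0,0,0],1]])

```text
clock: 20.47
tool_pos: [0.615, -0.2916, 0.1123]
orientation: [-179.9, 0.0, 177.8]
force: [0.1, -6.0, -1.1]
opening: 0.0396
```

The knob is gripped, with the opening at 39.6 mm. I turn the carousel about 158° counter-clockwise.

>>> servo_tool(rows=[[[0,-0.001,0],[0,0,-0.2],1],[[0,0,0],[0,0,-0.4],1],[[0,0,0],[0,0,-0.6],1],[[0,0,0],[0,0,-0.8],1],[[0,0,0],[0,0,-0.8],1],[[0,0,0],[0,0,-0.8],1],[[0,0,0],[0,0,-0.8],1],[[0,0,0],[0,0,-0.8],1],[[0,0,0],[0,0,-0.8],1],[[0,0,0],[0,0,-0.8],1],[[0,0,0],[0,0,-0.8],1],[[0,0,0],[0,0,-0.8],1],[[0,0,0],[0,0,-0.8],1],[[0,0,0],[0,0,-0.8],1],[[0,0,0],[0,0,-0.8],1],[[0,0,0],[0,0,-0.8],1],[[0,0,0],[0,0,-0.6],1],[[0,0,0],[0,0,-0.4],1],[[0,0,0],[0,0,-0.2],1],[[0,0,0],[0,0,0],1]])

```text
clock: 22.13
tool_pos: [0.6151, -0.2917, 0.1123]
orientation: [-180.0, 0.0, -105.3]
force: [0.4, -1.6, 0.6]
opening: 0.0396
```

Run:
```python
from h import *
o=telemetry.get_obs();print(o['tool_pos'],o['orientation'],o['joint_pos'],o['force'],o['moment'])
im=optics.snapshot('scene');z=cv2.resize(im[130:260,110:270,::-1],None,fx=4,fy=4,interpolation=cv2.INTER_CUBIC)
cv2.imwrite('pics/s13.png',np.clip((z/255.)**.6*330,0,255).astype('u1'))
```

```text
[ 0.61508405 -0.29170457  0.11227238] [-1.79994808e+02  1.56930124e-03 -1.05342861e+02] [-9.00875962e+00  2.44771351e+01 -4.92748303e+00 -1.13290614e-03
 -6.05900484e+01 -6.33354544e+00] [ 0.38619209 -1.62592896  0.57665362] [-0.43306928  0.12098954  0.05577609]
```

View pics/s13.png

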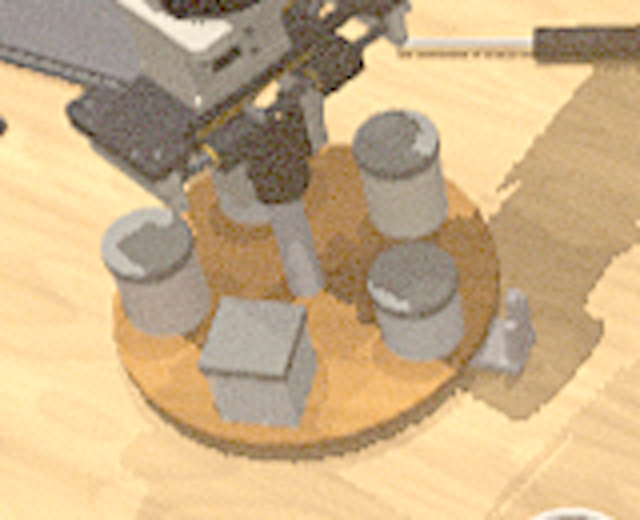

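The carousel follows without slip. The square jar is now at crop (255,335). I continue the turn.

>>> servo_tool(rows=[[[0,0,0],[0,0,-0.2],1],[[0,0,0],[0,0,-0.4],1],[[0,0,0],[0,0,-0.6],1],[[0,0,0],[0,0,-0.8],1],[[0,0,0],[0,0,-0.8],1],[[0,0,0],[0,0,-0.8],1],[[0,0,0],[0,0,-0.8],1],[[0,0,0],[0,0,-0.8],1],[[0,0,0],[0,0,-0.8],1],[[0,0,0],[0,0,-0.8],1],[[0,0,0],[0,0,-0.8],1],[[0,0,0],[0,0,-0.8],1],[[0,0,0],[0,0,-0.8],1],[[0,0,0],[0,0,-0.8],1],[[0,0,0],[0,0,-0.8],1],[[0,0,0],[0,0,-0.8],1],[[0,0,0],[0,0,-0.8],1],[[0,0,0],[0,0,-0.6],1],[[0,0,0],[0,0,-0.4],1],[[0,0,0],[0,0,-0.2],1]])

```text
clock: 23.85
tool_pos: [0.6152, -0.2917, 0.1122]
orientation: [-180.0, -0.0, -23.7]
force: [0.6, -0.9, 1.3]
opening: 0.0395
```

>>> servo_tool(rows=[[[0,0,0],[0,0,0],1],[[0,0,0],[0,0,0],1],[[0,0,0],[0,0,0],1]])

```text
clock: 24.1
tool_pos: [0.6152, -0.2917, 0.1122]
orientation: [-180.0, -0.0, -23.9]
force: [1.1, -0.6, 0.3]
opening: 0.0395
```

Run:
```python
from h import *
o=telemetry.get_obs();print(o['tool_pos'],o['orientation'],o['joint_pos'],o['force'],o['moment'],o['opening'])
for n,(y,x,h,w,f) in {'scene':(130,110,130,160,4.5),'top':(110,330,130,190,4)}.items():
    im=optics.snapshot(n); z=cv2.resize(im[y:y+h,x:x+w,::-1],None,fx=f,fy=f,interpolation=cv2.INTER_CUBIC);cv2.imwrite(f'pics/{n}14.png',np.clip((z/255.)**.6*330,0,255).astype('u1'))
im=optics.snapshot('wrist');cv2.imwrite('pics/w14.png',np.clip((im[:,:,::-1]/255.)**.6*330,0,255).astype('u1'))
```

```text
[ 0.61521487 -0.29169338  0.11224535] [-1.79995693e+02 -1.86289252e-02 -2.38567900e+01] [-9.00499949e+00  2.44798319e+01 -4.92771848e+00  7.02780008e-04
 -6.05733392e+01  7.51478650e+01] [ 1.14853254 -0.57069572  0.32945243] [-0.48005852 -0.13426251  0.06365009] 0.03946334184173396
```

View pics/scene14.png

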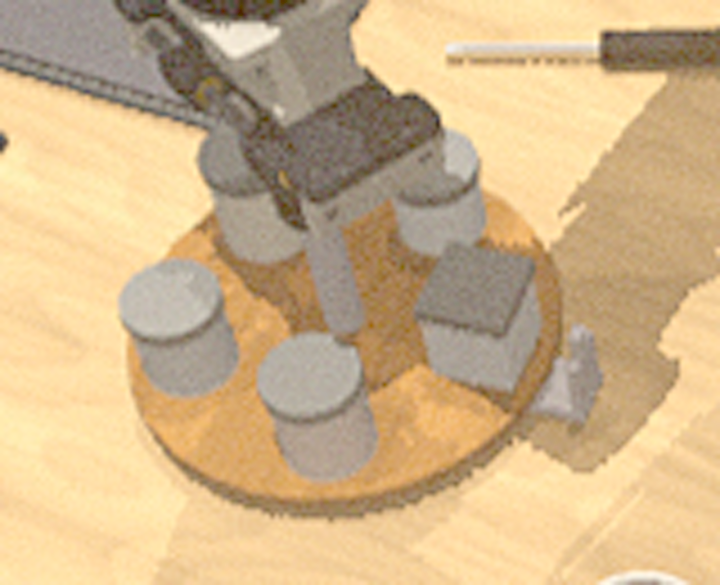

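View pics/top14.png

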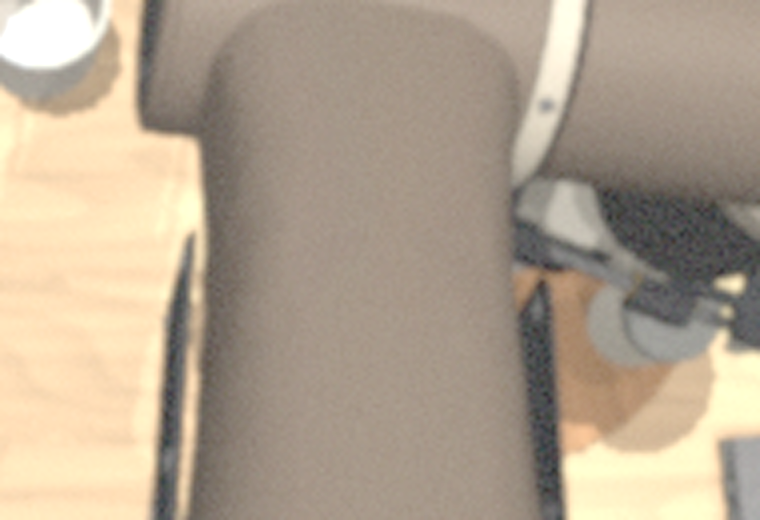

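View pics/w14.png

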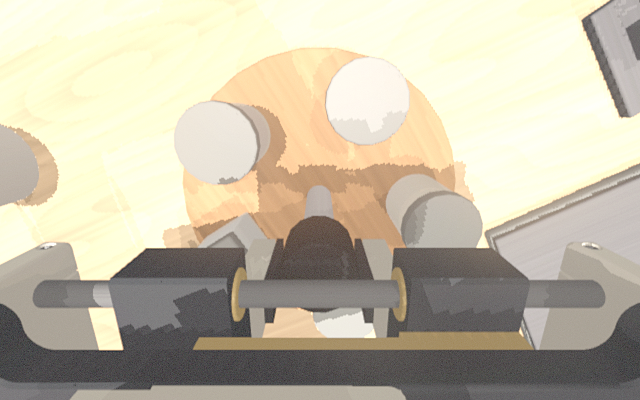

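In the scene crop the square lid is centred near (476,285), beside the index post at (577,370). I'll cast the lid centre onto z = 0.09 and compare it with the front place.

Run:
```python
from h import *
S=cam('scene');q=lambda x,y:(110+(x+.5)/4.5-.5,130+(y+.5)/4.5-.5)
c=np.array([.6150,-.2910])
def rep(n,p,z):
  w=plane(S,q(*p),z)[:2];d=w-c;print(n,w,round(np.linalg.norm(d),4),np.degrees(np.arctan2(d[1],d[0])))
rep('sq',(476.5,285),.09)
rep('j',(171,300),.09);rep('j',(310,375),.09)
rep('postbase',(563,398),.0);rep('posttop',(583,335),.064);rep('posttop',(583,332),.064)
for a in(97,99,101): print(a,c+.088*np.array([np.cos(np.radians(a)),np.sin(np.radians(a))]),(proj(S,(*(c+.088*np.array([np.cos(np.radians(a)),np.sin(np.radians(a))])),.09))-[110,130])*4.5)
S0=S
# pre-move check on initial scene picture (crop s_car)
sc=lambda x,y:(130+(x+.5)/4-.5,145+(y+.5)/4-.5)
for n,p,z in[('sq0',(68,180),.09),('post0 top',(435,235),.064),('base0',(425,295),0)]:
  d=plane(S,sc(*p),z)[:2]-c;print(n,np.linalg.norm(d),np.degrees(np.arctan2(d[1],d[0])))
```

```text
sq [ 0.60313556 -0.19908409] 0.0927 97.35502963998883
j [ 0.68118212 -0.34582291] 0.0859 -39.63714092372767
j [ 0.6935764  -0.24873602] 0.0892 28.274525045807643
postbase [ 0.59750715 -0.15794351] 0.1342 97.48968593762905
posttop [ 0.59303996 -0.14056933] 0.152 98.30543760368627
posttop [ 0.59117519 -0.1415842 ] 0.1513 99.05971854010286
97 [ 0.6042755  -0.20365594] [466.49817697 282.05740436]
99 [ 0.60123377 -0.20408343] [468.62115793 277.91767676]
101 [ 0.59820881 -0.20461681] [470.55627147 273.75018137]
sq0 0.08517458084397185 -54.48381862023615
post0 top 0.14937306965321281 98.87511092797179
base0 0.13745291853763977 97.44959439450211
```

All estimates agree to within about 2° (3 mm): the jar is at about 98.7° from the initial phase plus the 158.3° turn, or 97.4° in the scene view, and the post is at about 98.6°. I hold still and do a last check.

>>> servo_tool(rows=[[[0,0,0],[0,0,0],1],[[0,0,0],[0,0,0],1],[[0,0,0],[0,0,0],1],[[0,0,0],[0,0,0],1],[[0,0,0],[0,0,0],1],[[0,0,0],[0,0,0],1]])

```text
clock: 24.75
tool_pos: [0.6151, -0.2917, 0.1122]
orientation: [-180.0, -0.0, -23.8]
force: [1.6, -0.2, 1.5]
opening: 0.0393
```

Run:
```python
from h import *
im=optics.snapshot('scene');cv2.imwrite('pics/s15.png',np.clip((im[:,:,::-1]/255.)**.6*330,0,255).astype('u1'))
```

```text
(no output)
```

View pics/s15.png

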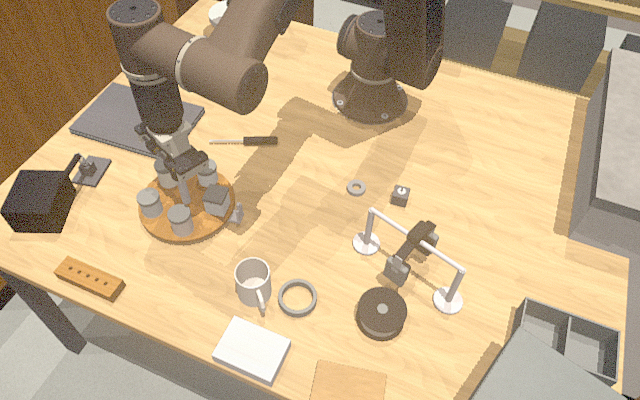

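The ear defenders hang on the rail at (412,250). The square jar at (216,203) faces the post at (237,213), and everything else is where it started. I hand the job in.

```bash
python3 -c "
from plant import ctrl
print(ctrl.close_job())"
```

```text
the job is handed in; nothing more can be done
None
```

I hung the ear defenders over the rail by their headband and let go. I then turned the carousel about 158° by its knob, so the square jar stands at the index post, and handed the job in at about 25 s with the gripper still on the knob. The hand-in reports no verdict.

**Ear defenders:** The last scene picture shows them hanging with one cup on either side of the bar and the fingers well clear. The other objects look to be where they started.

**Square jar:** It stands at about 98.7° by its starting angle plus the turn, against about 98.6° for the post, which is well inside 12 mm. The last scene picture alone gave about 97.4° for the jar, roughly 2 mm away. The two round jars measured in that view differed from their expected angles by up to about 5°, from picking lid centres by eye.

**Grip:** The opening was steady at 39.3 mm on the 40 mm knob, with no movement. I did not measure the finger force directly; the grip is fixed at half the most (30 N).

**What went wrong:** The first two grasps of the ear defenders closed on air, without moving them. The real fingertips seemed to sit about 25 mm short of the reported TCP. Going about 25 mm lower fixed it (pad gripped at 29.8 mm), and I allowed for the same offset at the knob. I did not establish the cause, and one scene-view check suggested only 10–18 mm.

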